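Pin the clamp rail, find its loose bolt and hold that cap open

ROBOT

A 6-joint arm with a two-finger parallel gripper is mounted at the origin on a cart in front of the work surface, level with it; the furniture and walls round the work are solid. World frame = base frame: x ahead of the robot, y to its left, z up, the work surface at z = 0. Lengths are in m, angles in rad, forces in N, time in s.
With the tool pointing down it reaches from about 0.4 to 0.825 m from the base axis. Payload 7 kg.
Tool frame: the origin (TCP) lies midway between the tips of the shut fingers; the grasp point (between the pads) lies r.grip_point_offset behind it (r.grip_point_offset is the distance from the TCP to the grasp point, in m); z points along the fingers, y is the direction in which the jaws open and shut (so a half turn about z gives the same grasp; the last joint's range is limited). The gripper opens to 85 mm and grips with 20 to 120 N. Pads are 22 mm wide; open, the fingers measure 114 mm over their backs; the gripper's body (76 mm by 85 mm) begins 54 mm behind the grasp point. The pads swing forward as they close: fully open they stand 13 mm farther back than shut.
Start: joints at [-1.012, 0.359, 0.012, 0, -1.224, -0.288], TCP at [0.181, -0.65, 0.231] pointing down, gripper open.
Joint ranges: [-3.07, 3.07], [-1.43, 2.12], [-1.02, 1.25], [-3.03, 1.67], [-3.05, -0], [-3.03, 3.03]. Speed limits (rad/s): [2.39, 2.39, 3.01, 3.14, 3.14, 3.14].

INTERFACE

Orientations are given as a unit quaternion [w, x, y, z].
In Python, from workcell import r gives the robot as it stands.
- The arm moves only by the tool carry_out, never from a script. Its argument "motion" is text: rows parted by semicolons, each of 7 numbers parted by spaces: the turn, a rotation vector about the tool's x, y, z in degrees, then the shift along the tool's x, y, z in mm, then the finger opening in mm, from 0 to 85.4. A call has exactly 8 rows; each row is the pose to reach, as a shift and turn from the pose commanded when the call began, along the tool's axes at that moment; what a row does not reach only later rows make up. A row lasts 1/12 s, in which the tool goes at most 41.7 mm and 7.16 degrees, less where a joint would pass 70% of its speed; a pose out of reach is approached as far as the arm can. A call with a gripper value outside its range is refused whole. The fingers move at their own pace and stop on an object; the grip force is fixed at half the most. Time passes only in rows, so rows that repeat a pose let the fingers close, or fill a call up. It gives the time, the measured TCP pose, the force and the opening at its end, in the units of the state.
- r.get_state(): the state, without advancing time (a new reading comes with each control period).
- r.read_camera(name): name is "scene" or "top" or "wrist"; returns a dict with "image" (384x512x3 uint8, red, green, blue), "depth" (384x512 float32, m along the optical axis (not along the pixel's ray), 0 where there is no reading), "fx", "fy", "cx", "cy" (pixels), "rvec" (rotation vector, rad) and "tvec" (3), from world to camera coordinates, as OpenCV has them; the wrist camera has in their place "hand_eye" (4x4, takes a point from camera to tool coordinates, whose origin is the TCP and whose axes are the flange's). Camera axes: x right, y down, z forward; pixel columns grow to the right and rows downward; lengths in m; the calibration is good to about 2 mm. A picture is of the moment at which its call begins: read the wrist's pose just before it.
- r.close_job(): hands the job in, once; it reports no verdict.
The state is a dict: "time_s": time; "joints": joint angles; "qvel": joint speeds; "joint_efforts": joint torques, N m; "eef_pos": TCP position; "ee_rot": TCP orientation; "wrist_force": force on the tool from outside, world axes, zero at the start; "wrist_torque": the same for the moment, N m; "gripper_width": finger opening in m.
Only numpy, scipy, OpenCV 4.12 (cv2) and the standard library are available. Lean on these libraries where they do the work, as an engineer would, in place of code of your own. Each camera call takes 0.05 s, during which the arm holds its last target.

TASK

First lock the clamp rail to the bench: take the loose pin out of its wooden block and put it fully home, upright, into the hole at the rail's left end. Then tap the rail's three bolts from above until you find the loose one, which sinks, and lift the cap of that bolt by its bar to about 45 degrees, leaving the caps of the tight bolts shut. Finish while still holding that cap open in the fingers, so that the bolt can be seen to; do not let go.

Things in the scene. Friction and masses are not known exactly. Their poses are not given: they have to be found in the camera images.
- rail: Clamp rail, an aluminium bar 224 mm long, 77 mm wide, 28 mm high, fixed to the bench, with three bolts, each inside a hinged cap. Origin under its middle, at the foot of the middle bolt's axis; y runs along the rail to the left, x across it, away from the robot, z up. A window sill (its underside 150 mm above the bench) stands some 130 mm beyond the bolts: keep the gripper clear of it.
- pin_grip (a point): Retaining pin, plain steel, 80 g, loose, upright in a wooden block (55 x 55 x 32 mm, 15 mm hole). Head 24 mm in diameter, 44 mm long; below it a shank 12 mm in diameter, 26 mm long, tapered to 4 mm over its last 9 mm. The head's lower face (shoulder) rests on the block. The point is on the axis, 28 mm above the shoulder, 54 mm above the foot, 16 mm below the top: grip here from above. z: pin axis, up.
- pin_tip (a point): Centre of the pin's foot, 54 mm below pin_grip; 6 mm above the bench while the pin stands in its block.
- pin_hole (a point): Centre of the mouth of the upright pin hole, 28 mm above the bench, 157 mm to the left of the rail's middle: 17 mm in diameter (5 mm wider than the shank), 1.5 mm chamfer, through the rail's 10 mm thick tongue and, 8 mm below, the 10 mm thick bench foot. With the pin home its shoulder rests on the tongue and pin_grip is 28 mm above this point. Axes as the rail.
- bolt_left_top (a point): Centre of the top of the bolt at the left (+y), nearest the pin hole. Heads about 20 mm across, tops 47 mm above the bench, 12 mm above the cap plate, which surrounds each head through a 30 mm window. The bolts look alike, 80 mm apart along the rail; the left one is 77 mm from the pin hole. Axes as the rail.
- bolt_left (a joint): How far the left bolt has sunk (m). All begin at 0. The loose one, which may be any of the three, sinks 6 mm to its stop when its top is pressed with more than about 3 N, and stays down; the tight ones give less than 1.5 mm.
- cap_left_bar (a point): Middle of the lift bar of the left bolt's cap: round bar 10 mm in diameter, along the rail, 35 mm clear between its side rods, 58 mm above the bench when shut, 50 mm nearer to the robot than the bolt's axis; free below. Pinch it from above, fingers closing across the rail; it can roll in the fingers as the cap swings. Axes as the rail when shut; they turn with the cap.
- cap_left (a joint): Opening of the left bolt's cap (rad): 0 shut, 1.2 its stop. A dark steel frame, 120 g, hinged at its far side: the hinge line runs along the rail 85 mm beyond the shut bar (away from the robot, square to the rail) and 26 mm below it. Opening, the bar rises and moves away from the robot; let go, the cap falls shut.
- bolt_middle_top (a point): Centre of the top of the bolt in the middle. Heads about 20 mm across, tops 47 mm above the bench, 12 mm above the cap plate, which surrounds each head through a 30 mm window. The bolts look alike, 80 mm apart along the rail; the left one is 77 mm from the pin hole. Axes as the rail.
- bolt_middle (a joint): How far the middle bolt has sunk (m). All begin at 0. The loose one, which may be any of the three, sinks 6 mm to its stop when its top is pressed with more than about 3 N, and stays down; the tight ones give less than 1.5 mm.
- cap_middle_bar (a point): Middle of the lift bar of the middle bolt's cap: round bar 10 mm in diameter, along the rail, 35 mm clear between its side rods, 58 mm above the bench when shut, 50 mm nearer to the robot than the bolt's axis; free below. Pinch it from above, fingers closing across the rail; it can roll in the fingers as the cap swings. Axes as the rail when shut; they turn with the cap.
- cap_middle (a joint): Opening of the middle bolt's cap (rad): 0 shut, 1.2 its stop. A dark steel frame, 120 g, hinged at its far side: the hinge line runs along the rail 85 mm beyond the shut bar (away from the robot, square to the rail) and 26 mm below it. Opening, the bar rises and moves away from the robot; let go, the cap falls shut.
- bolt_right_top (a point): Centre of the top of the bolt at the right (-y). Heads about 20 mm across, tops 47 mm above the bench, 12 mm above the cap plate, which surrounds each head through a 30 mm window. The bolts look alike, 80 mm apart along the rail; the left one is 77 mm from the pin hole. Axes as the rail.
- bolt_right (a joint): How far the right bolt has sunk (m). All begin at 0. The loose one, which may be any of the three, sinks 6 mm to its stop when its top is pressed with more than about 3 N, and stays down; the tight ones give less than 1.5 mm.
- cap_right_bar (a point): Middle of the lift bar of the right bolt's cap: round bar 10 mm in diameter, along the rail, 35 mm clear between its side rods, 58 mm above the bench when shut, 50 mm nearer to the robot than the bolt's axis; free below. Pinch it from above, fingers closing across the rail; it can roll in the fingers as the cap swings. Axes as the rail when shut; they turn with the cap.
- cap_right (a joint): Opening of the right bolt's cap (rad): 0 shut, 1.2 its stop. A dark steel frame, 120 g, hinged at its far side: the hinge line runs along the rail 85 mm beyond the shut bar (away from the robot, square to the rail) and 26 mm below it. Opening, the bar rises and moves away from the robot; let go, the cap falls shut.
Mind the look-alikes: they are no part of the job. Leave any blue or purple look-alike of the part that bears pin_grip alone.

How it is judged:
On the way, in this order (a step that is already met when the one before it is completed fails the run):
1. the pin stands home in the hole at the end of the rail (horizontal distance between pin_tip and pin_hole below 0.005 m and z of pin_tip in the frame of pin_hole below -0.021 m and angle between pin_tip's own z axis and vertical below 0.12 rad), for 0.2 s.
2. the loose bolt has been tapped and has sunk (value of joint any of bolt_left, bolt_middle, bolt_right above 0.004 m), for 0.1 s.
At the end, for the whole second after the job is handed in: The pin is in the rail's hole, within 5 mm of its centre, upright within 7 degrees, its foot at least 21 mm below the hole's mouth; the loose bolt has sunk more than 4 mm; the fingers hold its cap open by more than 0.6 rad (34 degrees); the other two caps are shut (under 0.1 rad) (all of step 1 and ((value of joint bolt_left above 0.004 m and value of joint cap_left above 0.6 rad and contact force between the fingers and cap_left above 0.5 N and value of joint each of cap_middle, cap_right below 0.1 rad) or (value of joint bolt_middle above 0.004 m and value of joint cap_middle above 0.6 rad and contact force between the fingers and cap_middle above 0.5 N and value of joint each of cap_left, cap_right below 0.1 rad) or (value of joint bolt_right above 0.004 m and value of joint cap_right above 0.6 rad and contact force between the fingers and cap_right above 0.5 N and value of joint each of cap_left, cap_middle below 0.1 rad))); the arm keeps its last pose, push and grip.
It fails at once if the cap of a bolt that has not sunk is lifted ((value of joint cap_left above 0.25 rad and value of joint bolt_left below 0.003 m) or (value of joint cap_middle above 0.25 rad and value of joint bolt_middle below 0.003 m) or (value of joint cap_right above 0.25 rad and value of joint bolt_right below 0.003 m)).
It also fails if it takes over 62 s, if anything falls off the work surface, if the arm or the gripper's body presses on something with over 40 N, if the wrist force passes 120 N, or if a joint passes its speed limit or range.

## Working session

There is one attempt and no reset: what is moved stays moved. The work goes in short steps, Python scripts to look and compute and a tool call to move; the robot and the scene stay as the last step left them, time stands still between calls to the robot, and variables do not carry over. Pictures are saved under pics/ and viewed, and the job is handed in when it is done.

Besides the shell and the picture viewer there is one more tool, called after "Emit:" in YAML: its name, and indented under it one key for each argument. carry_out: Moves the arm, as the interface text tells. Its arguments: {"type":"object","properties":{"motion":{"type":"string"}},"required":["motion"]}

```bash
mkdir -p pics; ls; cat > h.py <<'E'
import numpy as np,cv2,pickle,sys
from scipy.spatial.transform import Rotation as R
from workcell import r
def cap(n):
    s=r.get_state(); c=r.read_camera(n); c['state']=s; pickle.dump(c,open(f'{n}.pkl','wb')); return c
def save(img,name): cv2.imwrite(f'pics/{name}.png',cv2.cvtColor(img,cv2.COLOR_RGB2BGR))
def w2c(c):
    if 'hand_eye' in c:
        T=np.eye(4);s=c['state'];q=s['ee_rot'];T[:3,:3]=R.from_quat([q[1],q[2],q[3],q[0]]).as_matrix();T[:3,3]=s['eef_pos']
        M=np.linalg.inv(T@np.array(c['hand_eye'])); return M[:3,:3],M[:3,3]
    return R.from_rotvec(np.ravel(c['rvec'])).as_matrix(),np.ravel(c['tvec'])
def onz(c,u,v,z):
    Rm,t=w2c(c); o=-Rm.T@t; d=Rm.T@np.array([(u-c['cx'])/c['fx'],(v-c['cy'])/c['fy'],1]); k=(z-o[2])/d[2]; return o+k*d
def dep(c,u,v):
    Rm,t=w2c(c); z=c['depth'][int(round(v)),int(round(u))]; return Rm.T@(np.array([(u-c['cx'])/c['fx']*z,(v-c['cy'])/c['fy']*z,z])-t)
def proj(c,p):
    Rm,t=w2c(c); q=Rm@np.asarray(p)+t; return c['fx']*q[0]/q[2]+c['cx'],c['fy']*q[1]/q[2]+c['cy']
def tri(obs):
    A=[];b=[]
    for c,u,v in obs:
        Rm,t=w2c(c)
        x=(u-c['cx'])/c['fx'];y=(v-c['cy'])/c['fy']
        A+= [Rm[0]-x*Rm[2],Rm[1]-y*Rm[2]]; b+=[x*t[2]-t[0],y*t[2]-t[1]]
    s=np.linalg.lstsq(np.array(A),np.array(b),rcond=None); return s[0],s[1]
def load(n): return pickle.load(open(f'{n}.pkl','rb'))
def crop(c,u0,v0,u1,v1,k,name):
    save(cv2.resize(c['image'][v0:v1,u0:u1],None,fx=k,fy=k,interpolation=cv2.INTER_CUBIC),name)
E
python3 - <<'E'
from h import *
s=r.get_state(); print(s, r.grip_point_offset)
for n in ['scene','top','wrist']:
    c=cap(n); save(c['image'],n+'0')
    if n!='wrist':
        Rm,t=w2c(c); print(n,-Rm.T@t,c['fx'],Rm)
    else: print(c['hand_eye'],c['fx'])
E
```

```text
pics
{'time_s': 0.0, 'joints': array([-1.01190730e+00,  3.59387879e-01,  1.10683801e-02, -3.34278883e-04,
       -1.22410482e+00, -2.88074153e-01]), 'qvel': array([ 1.91337558e-03, -1.47838799e-03, -5.55338953e-05, -5.51407976e-04,
       -2.83946450e-03,  6.44292357e-04]), 'joint_efforts': array([-1.99513088e-03, -5.83318412e+01,  2.93411261e+01,  6.93658277e+00,
       -6.09875002e-03, -1.20674628e-05]), 'eef_pos': array([ 0.18039929, -0.64995139,  0.23037005]), 'ee_rot': array([-1.91234601e-04, -1.34937582e-01,  9.90853754e-01,  8.06669586e-04]), 'wrist_force': array([ 1.01568203, -0.56576915,  0.02810468]), 'wrist_torque': array([-0.04901218,  0.04595738,  0.01561707]), 'gripper_width': 0.08545452147425739} 0.0187
scene [ 0.02045024 -1.07932899  0.51913024] 452.83533009354346 [[ 0.86731933 -0.49711074  0.02526046]
 [-0.19481658 -0.3857256  -0.90181055]
 [ 0.45804331  0.77723657 -0.43139268]]
top [ 0.35101868 -0.24090616  1.08760035] 492.24210341422355 [[ 0.01862587 -0.9998225  -0.00283679]
 [-0.98838085 -0.01798449 -0.15092995]
 [ 0.15085214  0.00561503 -0.98854039]]
[[-2.36471343e-04 -9.57965393e-01 -2.86883688e-01  7.28197053e-02]
 [ 9.99999633e-01 -4.62720918e-04  7.20847431e-04 -1.28911386e-04]
 [-8.23293976e-04 -2.86883412e-01  9.57965151e-01 -1.43009735e-01]
 [ 0.00000000e+00  0.00000000e+00  0.00000000e+00  1.00000000e+00]] 319.3900116363161
```

View pics/scene0.png

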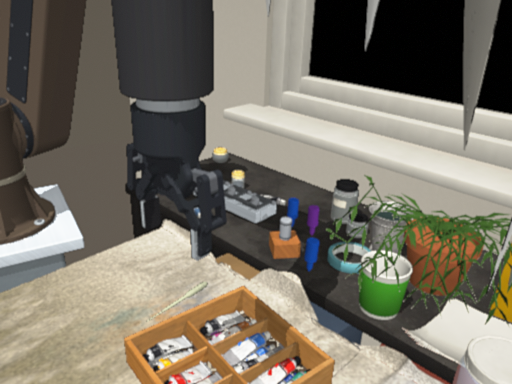

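View pics/top0.png

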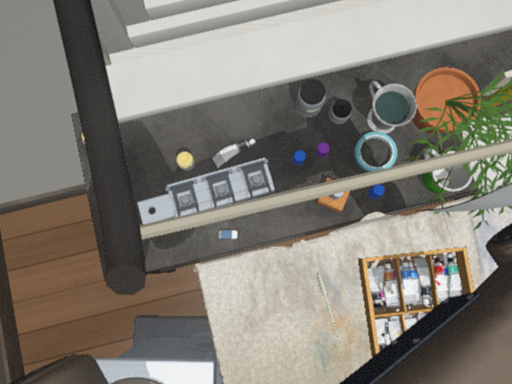

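View pics/wrist0.png

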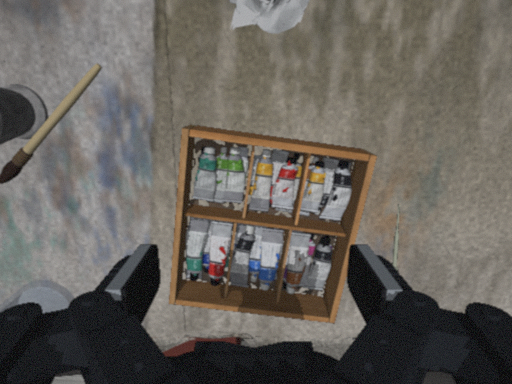

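```bash
python3 - <<'E'
from h import *
c=load('top'); crop(c,130,120,290,250,5,'topA'); crop(c,270,120,400,220,6,'topB')
for p in [(150,210),(185,200),(221,187),(255,177),(145,190),(340,180),(300,195),(400,172),(450,162),(320,205),(185,160),(230,150),(100,270),(228,234),(220,100),(220,75),(300,60)]: print(p,dep(c,*p).round(3))
c=load('scene'); crop(c,190,140,350,280,5,'scA')
E
```

```text
(150, 210) [ 0.471 -0.009  0.006]
(185, 200) [ 0.489 -0.091  0.046]
(221, 187) [ 0.519 -0.167  0.046]
(255, 177) [ 0.542 -0.24   0.043]
(145, 190) [ 0.516  0.006 -0.001]
(340, 180) [ 0.372 -0.261  0.973]
(300, 195) [ 0.367 -0.251  0.976]
(400, 172) [ 0.374 -0.275  0.973]
(450, 162) [ 0.377 -0.288  0.972]
(320, 205) [ 0.49  -0.386 -0.001]
(185, 160) [ 0.576 -0.088  0.046]
(230, 150) [ 0.61  -0.182  0.007]
(100, 270) [ 0.328  0.341 -0.796]
(228, 234) [ 0.421 -0.183  0.009]
(220, 100) [ 0.729 -0.156 -0.002]
(220, 75) [ 0.717 -0.169  0.179]
(300, 60) [ 0.75  -0.323  0.18 ]
```

View pics/topA.png

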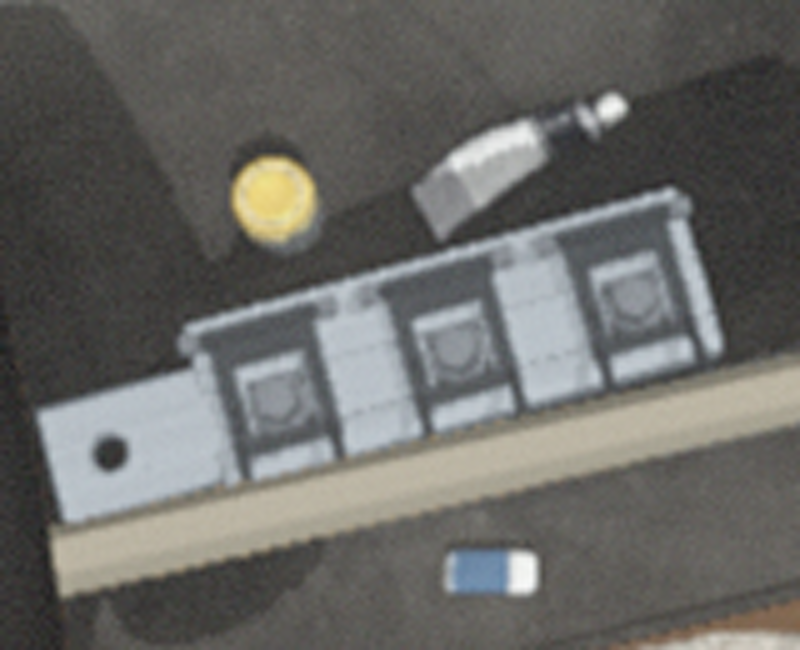

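View pics/topB.png

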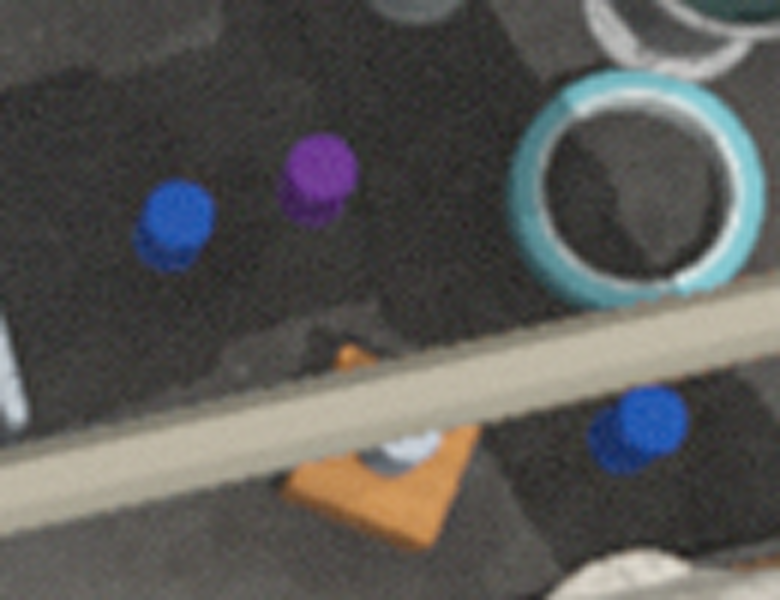

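View pics/scA.png

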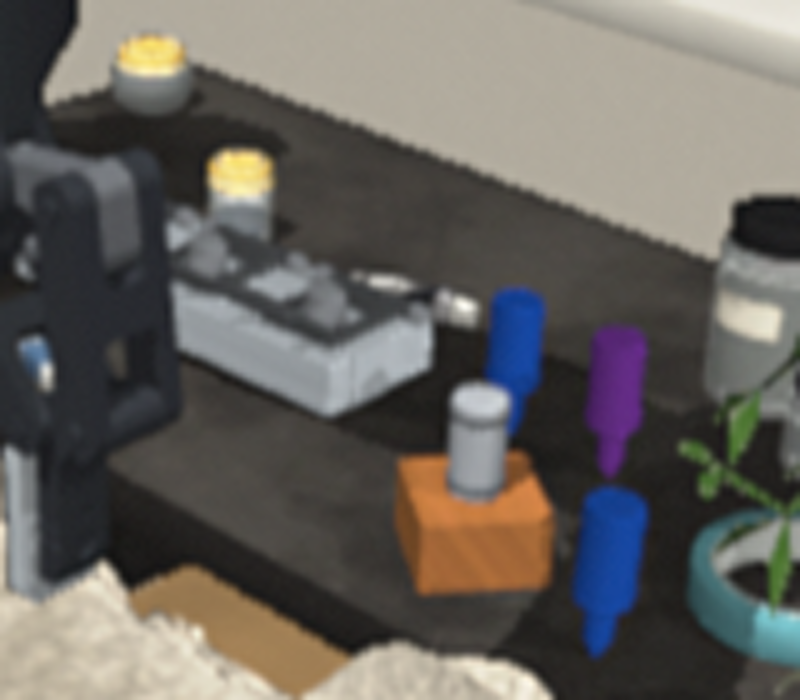

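```bash
python3 - <<'E'
from h import *
c=load('scene'); t=load('top')
p=onz(c,286,219.4,.076); print('pin',p,proj(t,p)); 
p2=onz(c,190+477/5,140+490/5,.032); print('foot shoulder',p2)
o=onz(t,130+110/5,120+453/5,.028); print('hole',o, dep(t,160,205))
for q in [(275,403),(458,348),(630,297)]:
    print(onz(t,130+q[0]/5,120+q[1]/5,.047))
for q in [(265,1),]: pass
for n,q in dict(blueN=(653,420),blue2=(178,213),purp=(320,168)).items(): print(n,onz(t,270+q[0]/6,120+q[1]/6,.07))
d=[(275,403),(458,348),(630,297)]
E
```

```text
pin [ 0.5102555 -0.4145468  0.076    ] (np.float64(338.82448233112666), np.float64(190.85099640423624))
foot shoulder [ 0.51123394 -0.41584684  0.032     ]
hole [ 0.46715759 -0.01804176  0.028     ] [ 0.48012157 -0.03410438  0.02441074]
[ 0.48780352 -0.09140879  0.047     ]
[ 0.51296937 -0.16882531  0.047     ]
[ 0.53646733 -0.24204689  0.047     ]
blueN [ 0.51452145 -0.49918359  0.07      ]
blue2 [ 0.58534626 -0.33343084  0.07      ]
purp [ 0.60250802 -0.38349167  0.07      ]
```

Emit:
carry_out:
  motion: "0 0 -7 -36 13 0 85;0 0 -14 -72 26 0 85;0 0 -21 -108 39 0 85;0 0 -28 -144 52 0 85;0 0 -35 -180 65 0 85;0 0 -42 -216 78 0 85;0 0 -49 -252 91 0 85;0 0 -56 -288 104 0 85"

```text
time_s: 0.82
eef_pos: [0.4314, -0.4717, 0.2312]
ee_rot: [-0.0, -0.587, 0.81, 0.0]
wrist_force: [0.8, -0.2, -0.2]
gripper_width: 0.0853
```

```bash
cat >> h.py <<'E'
def Rq(q): return R.from_quat([q[1],q[2],q[3],q[0]])
def yawR(yaw):  # tool down, tool y along world direction at angle yaw(deg)
    a=np.deg2rad(yaw); y=np.array([np.cos(a),np.sin(a),0]); z=np.array([0,0,-1.]); x=np.cross(y,z)
    return R.from_matrix(np.array([x,y,z]).T)
def go(p,Rt=None):
    s=r.get_state(); R0=Rq(s['ee_rot']); 
    rv=np.zeros(3) if Rt is None else np.rad2deg((R0.inv()*Rt).as_rotvec())
    print('t',round(s['time_s'],2),'pos',s['eef_pos'].round(4),'w',round(s['gripper_width']*1e3,1),'F',s['wrist_force'].round(1),'turn',rv.round(2),'shift',(R0.inv().apply(np.array(p)-s['eef_pos'])*1e3).round(1))
E
python3 -c "
from h import *
go([.51,-.415,.2],yawR(197.2))"
```

```text
t 0.82 pos [ 0.4314 -0.4717  0.2312] w 85.3 F [ 0.8 -0.2 -0.2] turn [ 1.000e-02  1.000e-02 -3.534e+01] shift [-78.3 -57.   31.2]
```

Emit:
carry_out:
  motion: "0 0 -7 -16 -11 4 85;0 0 -14 -31 -23 9 85;0 0 -21 -47 -34 13 85;0 0 -28 -63 -46 18 85;0 0 -35.3 -78.3 -57 20 85;0 0 -35.3 -78.3 -57 20 85;0 0 -35.3 -78.3 -57 20 85;0 0 -35.3 -78.3 -57 20 85"

```text
time_s: 1.48
eef_pos: [0.5088, -0.417, 0.2111]
ee_rot: [0.0, 0.802, -0.597, -0.0]
wrist_force: [-0.6, 0.5, 0.3]
gripper_width: 0.0851
```

```bash
python3 -c "
from h import *
c=cap('wrist'); save(c['image'],'w1'); pickle.dump(c,open('w1.pkl','wb'))
print(proj(c,[.51,-.415,.076]))
go([.51,-.415,.13],yawR(197.2))
t=cap('top');save(t['image'],'top1')"
```

```text
(np.float64(251.52735086633768), np.float64(180.19876716774255))
t 1.53 pos [ 0.5086 -0.4172  0.2113] w 85.0 F [-0.4 -0.5 -0. ] turn [ 0.01  0.   -0.51] shift [-1.7 -2.  81.3]
```

View pics/w1.png

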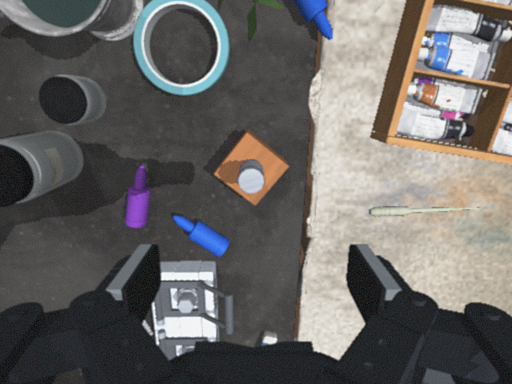

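```bash
python3 -c "
from h import *
c=load('w1'); crop(c,205,120,305,215,7,'w1c')"
```

```text
(no output)
```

View pics/w1c.png

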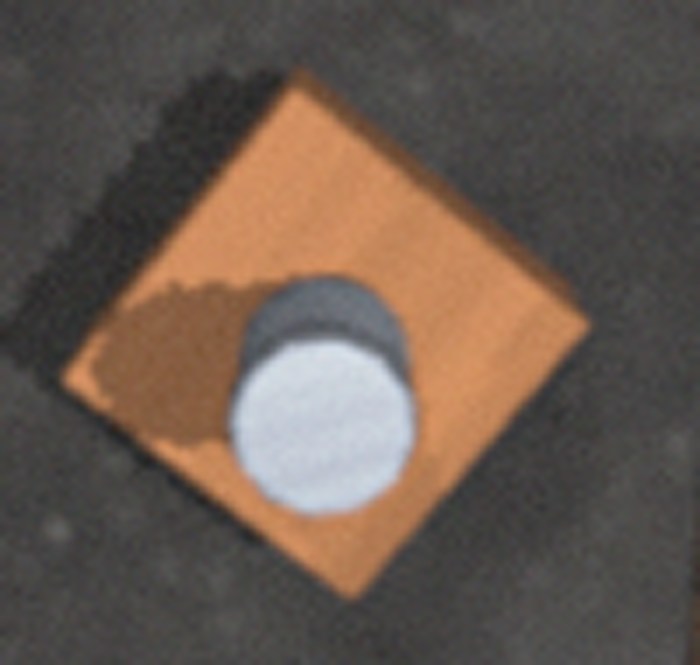

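Emit:
carry_out:
  motion: "0 0 0 -1 -1 12 85;0 0 0 -1 -2 25 85;0 0 0 -2 -2 37 85;0 0 0 -2 -2 50 85;0 0 0 -2 -2 60 85;0 0 0 -2 -2 60 85;0 0 0 -2 -2 60 85;0 0 0 -2 -2 60 85"

```text
time_s: 2.25
eef_pos: [0.5107, -0.4148, 0.1518]
ee_rot: [0.0, 0.803, -0.596, 0.0]
wrist_force: [0.9, 0.7, 0.0]
gripper_width: 0.0851
```

```bash
python3 -c "
from h import *
c=cap('wrist'); pickle.dump(c,open('w2.pkl','wb'))
save(c['image'],'w2')
go([.51,-.415,.13],yawR(197.2))
print(proj(c,[.51,-.415,.076]))
"
```

```text
t 2.3 pos [ 0.5108 -0.4148  0.1521] w 85.2 F [ 0.9  0.  -1.3] turn [-0.04 -0.06 -0.39] shift [-0.1  0.9 22.1]
(np.float64(254.57968407128513), np.float64(199.51708206051302))
```

View pics/w2.png

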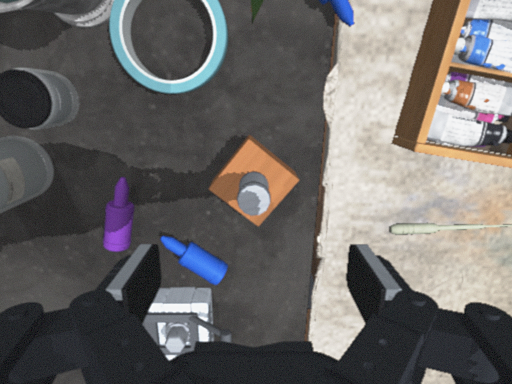

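```bash
python3 -c "
from h import *
c=load('w2'); crop(c,205,130,305,230,7,'w2c')"
```

```text
(no output)
```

View pics/w2c.png

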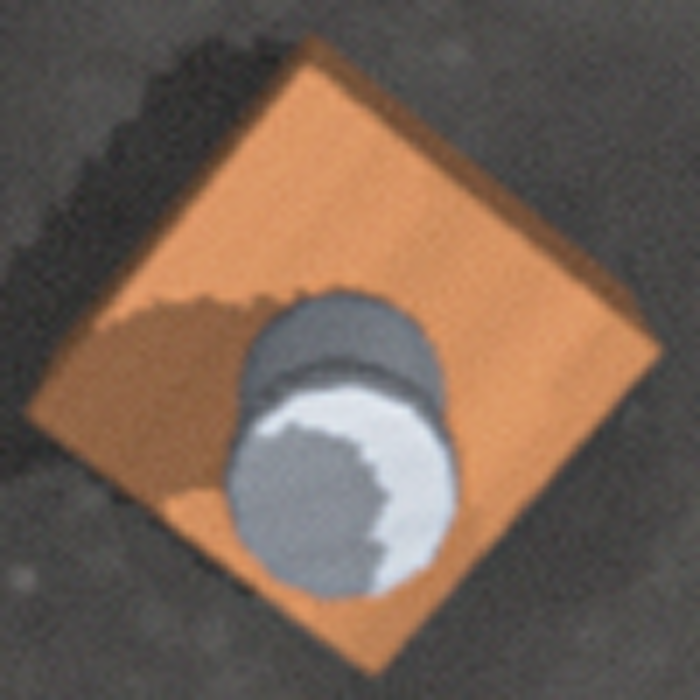

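```bash
python3 -c "
from h import *
a=load('w1');b=load('w2');s=load('scene')
A=(a,251.1,181.);B=(b,254.,200.3);S=(s,286,219.4)
print(tri([A,B]),tri([A,B,S]),tri([B,S]))
print(onz(a,251.1,181,.076),onz(b,254,200.3,.076))
# ceheck: block top corners z from w1/w2 
print(dep(b,254,200),dep(b,260,150))
go([.5105,-.4145,.041])
"
```

```text
(array([ 0.50999074, -0.41355604,  0.0736552 ]), array([3.79258886e-11])) (array([ 0.51024753, -0.41428443,  0.07593838]), array([5.33117946e-08])) (array([ 0.51028616, -0.41436102,  0.07594327]), array([1.65954636e-08]))
[ 0.51015546 -0.41417247  0.076     ] [ 0.51022804 -0.41430837  0.076     ]
[ 0.51030795 -0.41457144  0.07613818] [ 0.51386065 -0.44374744  0.03261958]
t 2.3 pos [ 0.5108 -0.4148  0.1521] w 85.2 F [ 0.9  0.  -1.3] turn [0. 0. 0.] shift [ -0.5   0.3 111.1]
```

Emit:
carry_out:
  motion: "0 0 0 -1 1 25 85;0 0 0 -1 1 50 85;0 0 0 -1 1 75 85;0 0 0 -1 1 95 85;0 0 0 -1 1 108 85;0 0 0 -1 1 111 85;0 0 0 -1 1 111 60;0 0 0 -1 1 111 40"

```text
time_s: 2.97
eef_pos: [0.51, -0.4142, 0.0415]
ee_rot: [-0.0, 0.803, -0.596, 0.001]
wrist_force: [0.3, 0.3, -0.4]
gripper_width: 0.0632
```

Emit:
carry_out:
  motion: "0 0 0 0 0 0 30;0 0 0 0 0 0 20;0 0 0 0 0 0 15;0 0 0 0 0 0 10;0 0 0 0 0 0 10;0 0 0 0 0 0 10;0 0 0 0 0 0 10;0 0 0 0 0 0 10"

```text
time_s: 3.63
eef_pos: [0.5098, -0.4141, 0.0416]
ee_rot: [-0.0, 0.803, -0.596, 0.001]
wrist_force: [-0.5, 1.4, 5.6]
gripper_width: 0.0225
```

Emit:
carry_out:
  motion: "0 0 0 0 0 -8 10;0 0 0 0 0 -25 10;0 0 0 0 0 -45 10;0 0 0 0 0 -65 10;0 0 0 0 0 -85 10;0 0 0 0 0 -100 10;0 0 0 0 0 -100 10;0 0 0 0 0 -100 10"

```text
time_s: 4.3
eef_pos: [0.5095, -0.4139, 0.1415]
ee_rot: [-0.0, 0.803, -0.596, 0.001]
wrist_force: [0.1, 0.4, -1.2]
gripper_width: 0.0226
```

```bash
python3 -c "
from h import *
c=cap('wrist'); save(c['image'],'w3'); pickle.dump(c,open('w3.pkl','wb'))
go([.467,-.10,.14],yawR(197.2))
go([.467,-.018,.14],yawR(197.2))
t=cap('scene');save(t['image'],'sc3')"
```

```text
t 4.35 pos [ 0.5089 -0.4135  0.1402] w 22.6 F [-2.1 -0.2 -2.3] turn [-0.02  0.02 -0.4 ] shift [-3.122e+02 -5.050e+01  3.000e-01]
t 4.35 pos [ 0.5089 -0.4135  0.1402] w 22.6 F [-2.1 -0.2 -2.3] turn [-0.02  0.02 -0.4 ] shift [-390.7  -74.2    0.4]
```

View pics/w3.png

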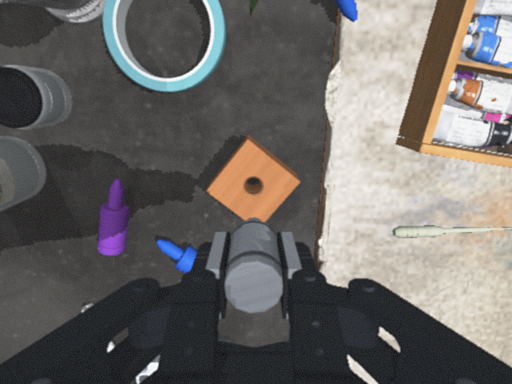

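View pics/sc3.png

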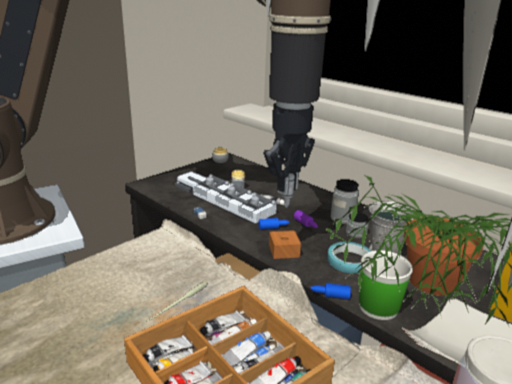

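Emit:
carry_out:
  motion: "0 0 0 -25 -4 0 10;0 0 0 -65 -11 0 10;0 0 0 -105 -18 0 10;0 0 0 -145 -25 0 10;0 0 0 -185 -32 0 10;0 0 0 -225 -39 0 10;0 0 0 -265 -45 0 10;0 0 -0.4 -300 -51 0 10"

```text
time_s: 5.07
eef_pos: [0.4697, -0.11, 0.1393]
ee_rot: [0.001, 0.805, -0.593, -0.001]
wrist_force: [0.8, 0.4, -0.9]
gripper_width: 0.0226
```

Emit:
carry_out:
  motion: "0 0 0 -30 -8 0 10;0 0 0 -60 -16 0 10;0 0 0 -80 -22 0 10;0 0 0 -91 -24 0 10;0 0 0 -91 -24 0 10;0 0 0 -91 -24 0 10;0 0 0 -91 -24 0 10;0 0 0 -91 -24 0 10"

```text
time_s: 5.73
eef_pos: [0.467, -0.0186, 0.1399]
ee_rot: [0.0, 0.805, -0.594, -0.0]
wrist_force: [0.5, -0.7, -0.6]
gripper_width: 0.0224
```

```bash
python3 -c "
from h import *
c=cap('wrist'); save(c['image'],'w4'); pickle.dump(c,open('w4.pkl','wb'))
go([.467,-.018,.14],yawR(197.2))
print(proj(c,[.467,-.018,.028]))
t=cap('top');save(t['image'],'top4')
print(proj(t,[.467,-.018,.028]))"
```

```text
t 5.78 pos [ 0.467  -0.0187  0.14  ] w 22.6 F [-0.2 -0.  -1.4] turn [ 0.05 -0.   -0.05] shift [-0.6 -0.2 -0. ]
(np.float64(253.1346165195143), np.float64(186.3674868139416))
(np.float64(151.9771484800503), np.float64(210.67198386977392))
```

View pics/w4.png

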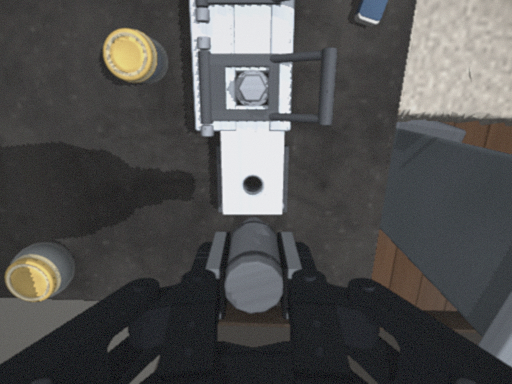

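View pics/top4.png

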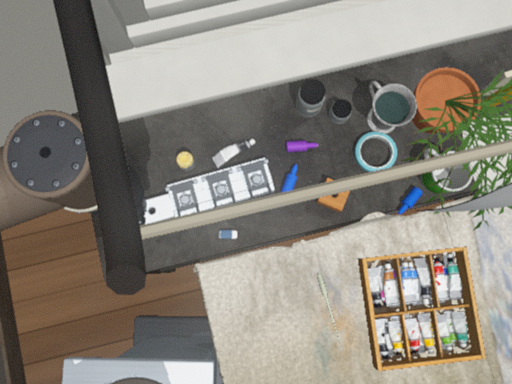

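```bash
python3 -c "
from h import *
c=load('w4'); crop(c,205,160,305,320,5,'w4c')
p=np.array([.467,-.0187,.14]); 
for n,dz in [('top',.0187+.016),('shoulder',-.0093),('tip',-.0353)]: print(n,proj(c,p+[0,0,dz]))
"
```

```text
top (np.float64(253.93987678857306), np.float64(289.2212696538504))
shoulder (np.float64(253.6744261401525), np.float64(239.81163491611355))
tip (np.float64(253.57242531853674), np.float64(220.8257203253287))
```

View pics/w4c.png

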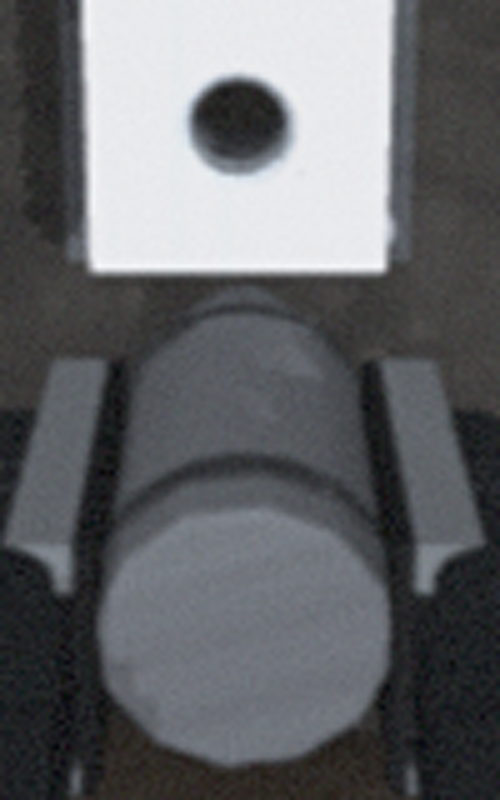

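```bash
python3 -c "
from h import *
c=load('w4');t=load('top')
h=onz(c,253,184.8,.028); p=onz(c,254.2,287.6,.1747); print(h,p,h-p, dep(c,232,190))
print(h+[.467-p[0],-.0187-p[1],0])
tt=cap('top')
crop(tt,130,190,180,230,12,'top4c')
go([h[0],h[1]+.0005,.14],yawR(197.2))
"
```

```text
[ 0.46750569 -0.0192606   0.028     ] [ 0.46711815 -0.01942512  0.1747    ] [ 0.00038754  0.00016452 -0.1467    ] [ 0.48295036 -0.01037353  0.02986213]
[ 0.46738754 -0.01853548  0.028     ]
t 5.88 pos [ 0.4671 -0.0186  0.1401] w 22.6 F [ 0.7  0.5 -0.9] turn [ 0.02 -0.   -0.06] shift [ 0.3 -0.3  0.1]
```

View pics/top4c.png

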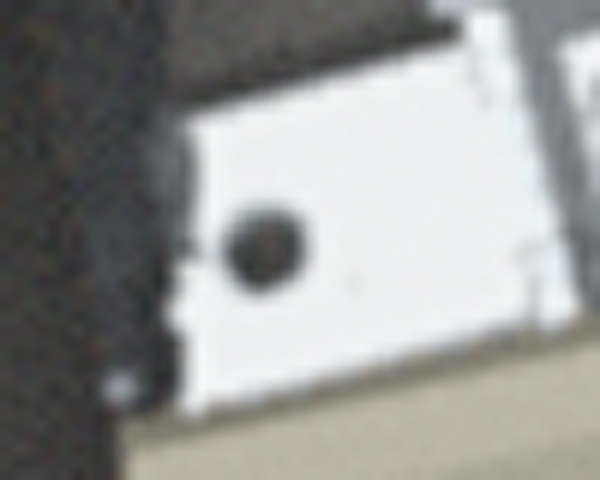

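Emit:
carry_out:
  motion: "0 0 0 0 0 12 10;0 0 0 0 0 30 10;0 0 0 0 0 48 10;0 0 0 0 0 62 10;0 0 0 0 0 72 10;0 0 0 0 0 80 10;0 0 0 0 0 88 10;0 0 0 0 0 90 10"

```text
time_s: 6.55
eef_pos: [0.4668, -0.0182, 0.0493]
ee_rot: [0.001, 0.805, -0.594, -0.0]
wrist_force: [0.3, -0.3, -0.9]
gripper_width: 0.0224
```

Emit:
carry_out:
  motion: "0 0 0 0 0 3 10;0 0 0 0 0 6 10;0 0 0 0 0 9 10;0 0 0 0 0 11 10;0 0 0 0 0 12 10;0 0 0 0 0 12.5 10;0 0 0 0 0 12.5 10;0 0 0 0 0 12.5 10"

```text
time_s: 7.22
eef_pos: [0.4673, -0.0178, 0.0379]
ee_rot: [-0.0, 0.805, -0.593, 0.0]
wrist_force: [-0.8, 0.2, -1.6]
gripper_width: 0.0226
```

Emit:
carry_out:
  motion: "0 0 0 0 0 0 20;0 0 0 0 0 0 26;0 0 0 0 0 0 35;0 0 0 0 0 0 45;0 0 0 0 0 0 55;0 0 0 0 0 0 60;0 0 0 0 0 0 60;0 0 0 0 0 -3 60"

```text
time_s: 7.88
eef_pos: [0.4668, -0.018, 0.0405]
ee_rot: [0.0, 0.805, -0.593, -0.0]
wrist_force: [-0.5, 0.6, 0.2]
gripper_width: 0.0604
```

Emit:
carry_out:
  motion: "0 0 0 0 0 -10 60;0 0 0 0 0 -25 60;0 0 0 0 0 -45 60;0 0 0 0 0 -65 60;0 0 0 0 0 -85 60;0 0 0 0 0 -100 60;0 0 0 0 0 -100 60;0 0 0 0 0 -100 60"

```text
time_s: 8.55
eef_pos: [0.4677, -0.0176, 0.1417]
ee_rot: [-0.001, 0.805, -0.593, 0.001]
wrist_force: [-0.4, 0.4, -0.4]
gripper_width: 0.0599
```

```bash
python3 -c "
from h import *
c=cap('wrist'); save(c['image'],'w5'); pickle.dump(c,open('w5.pkl','wb'))
print(proj(c,[.4673,-.019,.072]))
go([.467,-.018,.14],yawR(197.2))
crop(c,180,120,330,220,5,'w5c')
t=cap('scene');crop(t,170,150,290,240,6,'sc5')"
```

```text
(np.float64(254.8933483009369), np.float64(200.59478481892074))
t 8.6 pos [ 0.467  -0.0178  0.1408] w 60.3 F [-0.   0.3 -1.1] turn [-0.03  0.02  0.  ] shift [0.2 0.1 0.8]
```

View pics/w5.png

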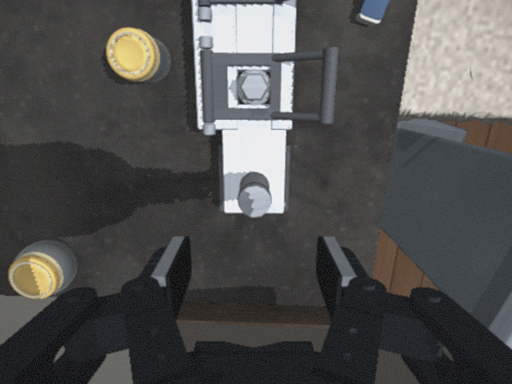

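View pics/sc5.png

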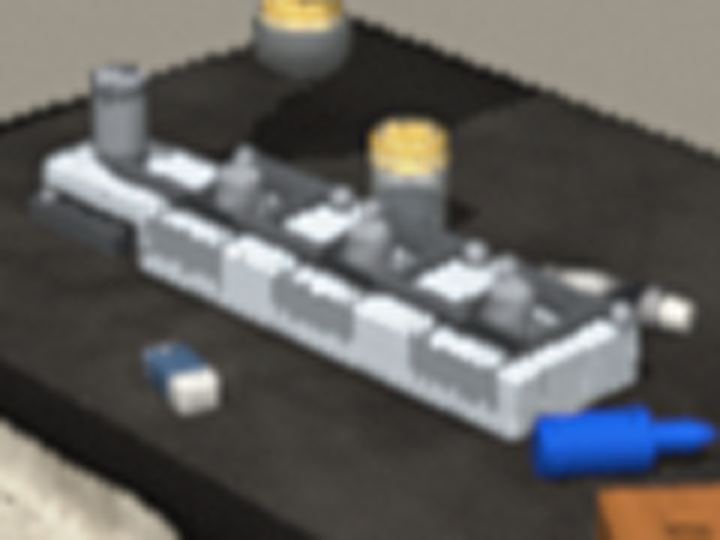

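```bash
python3 -c "
from h import *
c=load('w5'); crop(c,180,0,350,130,4,'w5d')
go([.489,-.092,.14],yawR(197.2))"
```

```text
t 8.65 pos [ 0.4667 -0.0179  0.1403] w 59.9 F [ 0.4 -0.8  0.3] turn [0.04 0.01 0.  ] shift [77.4  0.6  0.3]
```

View pics/w5d.png

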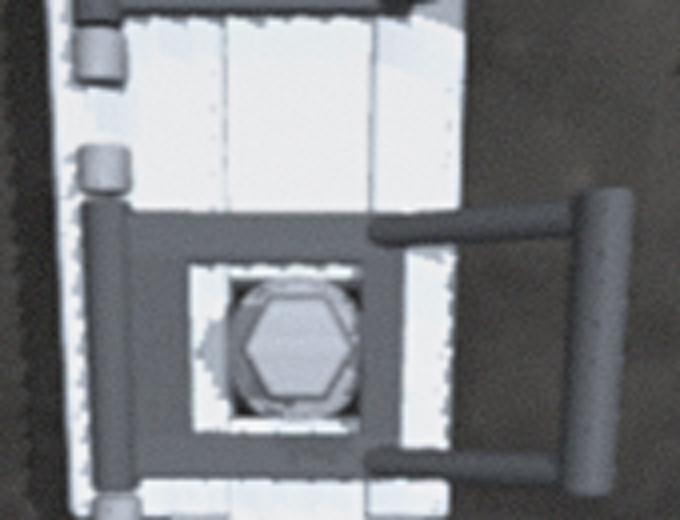

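Emit:
carry_out:
  motion: "0 0 0 15 0 0 40;0 0 0 35 0 0 20;0 0 0 55 0 0 5;0 0 0 70 0 0 0;0 0 0 77 0 0 0;0 0 0 77 0 0 0;0 0 0 77 0 0 0;0 0 0 77 0 0 0"

```text
time_s: 9.32
eef_pos: [0.4896, -0.091, 0.1404]
ee_rot: [0.0, 0.805, -0.593, -0.0]
wrist_force: [0.0, 0.2, 0.6]
gripper_width: -0.0
```

```bash
python3 -c "
from h import *
c=cap('wrist'); save(c['image'],'w6'); pickle.dump(c,open('w6.pkl','wb'))
for p in [(.4878,-.0914),(.513,-.1688),(.5365,-.242)]: print(proj(c,[*p,.047]))
go([.489,-.092,.14],yawR(197.2))"
```

```text
(np.float64(255.78649968357414), np.float64(192.4634765564218))
(np.float64(254.3529171760122), np.float64(81.65646398019317))
(np.float64(253.19339545416477), np.float64(-46.635071819509875))
t 9.37 pos [ 0.4897 -0.0909  0.1406] w 0.1 F [ 0.1  0.3 -0.4] turn [0.03 0.01 0.04] shift [0.9 1.  0.6]
```

View pics/w6.png

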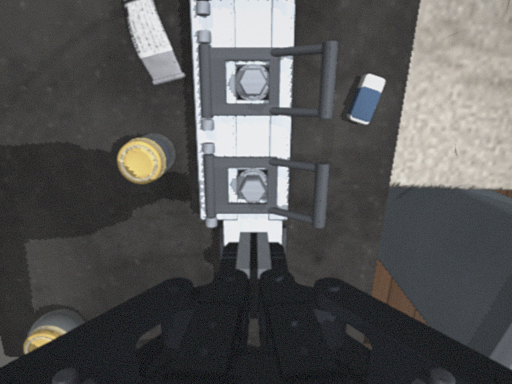

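```bash
python3 -c "
from h import *
c=load('w6'); crop(c,190,30,350,230,4,'w6c')
c=load('w5');print(onz(c,254.7,86.2,.047))"
```

```text
[ 0.49024885 -0.09252145  0.047     ]
```

View pics/w6c.png

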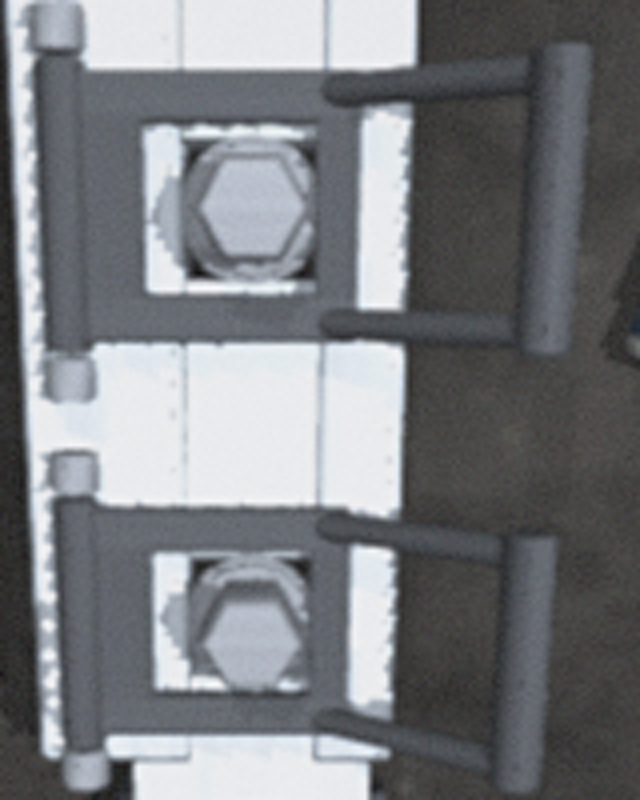

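```bash
python3 -c "
from h import *
c5=load('w5');c=load('w6')
L=onz(c,253.5,189,.047);M=onz(c,253.3,81.5,.047);L5=onz(c5,254.7,86.2,.047)
print(L,M,L5,np.linalg.norm(M-L),np.rad2deg(np.arctan2(*( (L-M)[[1,0]])))-90)
print('triL',tri([(c,253.5,189),(c5,254.7,86.2)]))
# bars
for n,u,v in [('mid',190+556/4,30+198/4),('left',190+525/4,30+663/4)]: print(n,onz(c,u,v,.058),dep(c,u,v))
go([*((L+L5)/2)[:2],.06],yawR(197.2))"
```

```text
[ 0.49032144 -0.09355232  0.047     ] [ 0.51373635 -0.168681    0.047     ] [ 0.49024885 -0.09252145  0.047     ] 0.0786929229552076 17.310386592442697
triL (array([ 0.49014997, -0.0926208 ,  0.04385062]), array([2.74300243e-08]))
mid [ 0.46572144 -0.18447251  0.058     ] [ 0.46664365 -0.18399822  0.06253092]
left [ 0.44178475 -0.10653105  0.058     ] [ 0.44364741 -0.10798129  0.06401345]
t 9.37 pos [ 0.4897 -0.0909  0.1406] w 0.1 F [ 0.1  0.3 -0.4] turn [0.03 0.01 0.04] shift [ 2.3  0.  80.6]
```

Emit:
carry_out:
  motion: "0 0 0 2 0 15 0;0 0 0 2 0 35 0;0 0 0 2 0 55 0;0 0 0 2 0 72 0;0 0 0 2 0 82 0;0 0 0 2 0 86 0;0 0 0 2 0 88 0;0 0 0 2 0 88 0"

```text
time_s: 10.03
eef_pos: [0.4907, -0.0929, 0.0529]
ee_rot: [0.0, 0.805, -0.593, 0.0]
wrist_force: [-0.5, 0.5, 0.2]
gripper_width: 0.0004
```

Emit:
carry_out:
  motion: "0 0 0 0 0 1 0;0 0 0 0 0 2 0;0 0 0 0 0 3 0;0 0 0 0 0 4 0;0 0 0 0 0 5 0;0 0 0 0 0 6 0;0 0 0 0 0 7 0;0 0 0 0 0 7 0"

```text
time_s: 10.7
eef_pos: [0.4908, -0.0934, 0.0465]
ee_rot: [0.0, 0.805, -0.593, 0.0]
wrist_force: [-1.8, 2.0, 8.7]
gripper_width: -0.0002
```

Emit:
carry_out:
  motion: "0 0 0 0 0 0.5 0;0 0 0 0 0 1 0;0 0 0 0 0 1.5 0;0 0 0 0 0 1.5 0;0 0 0 0 0 1.5 0;0 0 0 0 0 1.5 0;0 0 0 0 0 1.5 0;0 0 0 0 0 1.5 0"

```text
time_s: 11.37
eef_pos: [0.491, -0.0934, 0.0463]
ee_rot: [-0.0, 0.805, -0.593, 0.001]
wrist_force: [-7.5, 3.3, 24.8]
gripper_width: 0.0002
```

Emit:
carry_out:
  motion: "0 0 0 0 0 -8 0;0 0 0 0 0 -20 0;0 0 0 20 0 -25 0;0 0 0 45 0 -25 0;0 0 0 70 0 -25 0;0 0 0 79 0 -20 0;0 0 0 79 0 -12 0;0 0 0 79 0 -9 0"

```text
time_s: 12.03
eef_pos: [0.513, -0.169, 0.0518]
ee_rot: [0.0, 0.804, -0.594, -0.001]
wrist_force: [-0.9, 0.1, 1.0]
gripper_width: 0.0
```

Emit:
carry_out:
  motion: "0 0 0 0 0 1 0;0 0 0 0 0 2 0;0 0 0 0 0 3 0;0 0 0 0 0 4 0;0 0 0 0 0 5 0;0 0 0 0 0 6 0;0 0 0 0 0 7 0;0 0 0 0 0 7 0"

```text
time_s: 12.7
eef_pos: [0.5141, -0.1686, 0.0463]
ee_rot: [-0.0, 0.805, -0.593, 0.0]
wrist_force: [0.4, -0.5, -0.0]
gripper_width: 0.0003
```

Emit:
carry_out:
  motion: "0 0 0 0 0 1 0;0 0 0 0 0 2 0;0 0 0 0 0 2.5 0;0 0 0 0 0 2.5 0;0 0 0 0 0 2.5 0;0 0 0 0 0 2.5 0;0 0 0 0 0 2.5 0;0 0 0 0 0 2.5 0"

```text
time_s: 13.37
eef_pos: [0.514, -0.1688, 0.0437]
ee_rot: [0.0, 0.805, -0.593, -0.0]
wrist_force: [0.5, -0.6, 0.4]
gripper_width: 0.0002
```

Emit:
carry_out:
  motion: "0 0 0 0 0 1 0;0 0 0 0 0 2 0;0 0 0 0 0 3 0;0 0 0 0 0 3.5 0;0 0 0 0 0 3.5 0;0 0 0 0 0 4 0;0 0 0 0 0 4 0;0 0 0 0 0 4 0"

```text
time_s: 14.03
eef_pos: [0.5142, -0.1689, 0.041]
ee_rot: [-0.0, 0.805, -0.593, 0.0]
wrist_force: [-4.3, 2.2, 14.7]
gripper_width: 0.0003
```

Emit:
carry_out:
  motion: "0 0 0 0 0 -12 0;0 0 0 0 0 -35 0;0 0 0 0 15 -60 10;0 0 0 0 35 -85 25;0 0 0 0 50 -105 35;0 0 0 0 50 -110 35;0 0 0 0 50 -110 35;0 0 0 0 50 -110 35"

```text
time_s: 14.7
eef_pos: [0.4664, -0.1834, 0.1495]
ee_rot: [-0.0, 0.805, -0.593, 0.0]
wrist_force: [0.9, 0.4, -0.7]
gripper_width: 0.0349
```

```bash
python3 -c "
from h import *
c=cap('wrist'); save(c['image'],'w7'); pickle.dump(c,open('w7.pkl','wb'))
print(proj(c,[.4662,-.1838,.058]))
crop(c,150,60,330,240,4,'w7c')
go([.4662,-.1838,.042],yawR(197.2))"
```

```text
(np.float64(254.0344838446854), np.float64(192.63452133799427))
t 14.75 pos [ 0.4662 -0.1834  0.1489] w 34.9 F [-0.5 -0.7 -0.6] turn [0.04 0.03 0.01] shift [  0.5   0.  106.9]
```

View pics/w7.png

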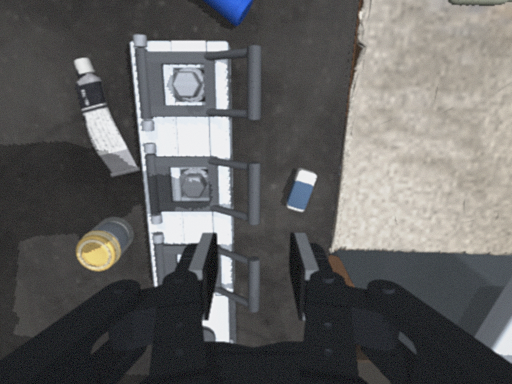

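View pics/w7c.png

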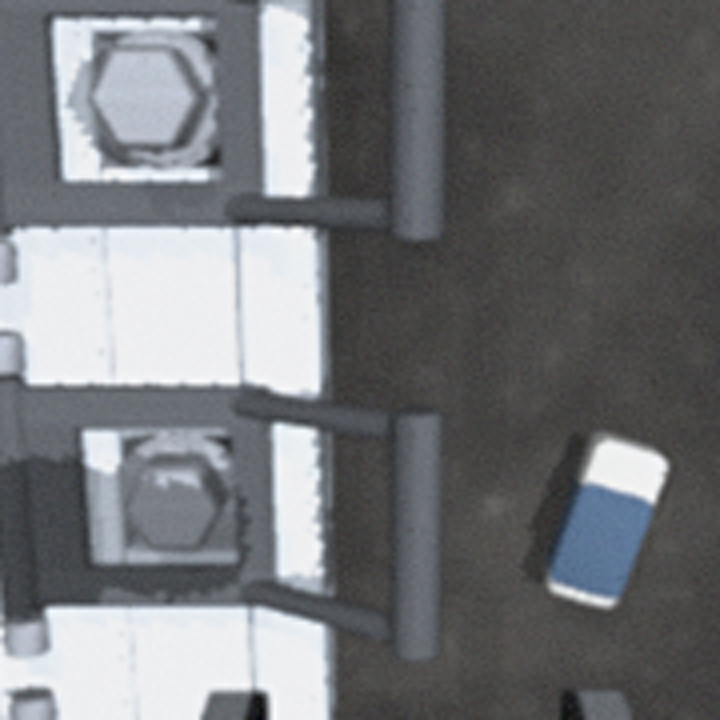

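```bash
python3 -c "
from h import *
c=load('w7');d=load('w6')
p,e=tri([(c,254.5,194),(d,329,79.5)]);print(p,e,onz(c,254.5,194,.058),dep(c,254,194)-[0,0,.005])
go([.466,-.1832,.042],yawR(197.2))"
```

```text
[ 0.4661647  -0.18402558  0.06160257] [1.72875238e-07] [ 0.4655315  -0.18285434  0.058     ] [ 0.4663932  -0.1843039   0.05819444]
t 14.75 pos [ 0.4662 -0.1834  0.1489] w 34.9 F [-0.5 -0.7 -0.6] turn [0.04 0.03 0.01] shift [-2.000e-01  1.000e-01  1.069e+02]
```

Emit:
carry_out:
  motion: "0 0 0 0 0 20 30;0 0 0 0 0 45 30;0 0 0 0 0 70 30;0 0 0 0 0 88 30;0 0 0 0 0 98 30;0 0 0 0 0 104 30;0 0 0 0 0 106 30;0 0 0 0 0 106 30"

```text
time_s: 15.42
eef_pos: [0.4659, -0.1835, 0.0428]
ee_rot: [0.001, 0.805, -0.593, -0.001]
wrist_force: [-0.3, -0.9, 0.6]
gripper_width: 0.0299
```

Emit:
carry_out:
  motion: "0 0 0 0 0 0 25;0 0 0 0 0 0 18;0 0 0 0 0 0 12;0 0 0 0 0 0 6;0 0 0 0 0 0 2;0 0 0 0 0 0 2;0 0 0 0 0 0 2;0 0 0 0 0 0 2"

```text
time_s: 16.08
eef_pos: [0.4665, -0.1837, 0.0445]
ee_rot: [-0.0, 0.805, -0.593, 0.0]
wrist_force: [-1.8, 0.3, 5.2]
gripper_width: 0.0077
```

Emit:
carry_out:
  motion: "0 0 0 0 -1.2 -3.7 2;0 0 0 0 -2.6 -7.3 2;0 0 0 0 -4.1 -10.9 2;0 0 0 0 -5.8 -14.4 2;0 0 0 0 -7.6 -17.8 2;0 0 0 0 -9.6 -21.1 2;0 0 0 0 -11.7 -24.3 2;0 0 0 0 -14 -27.5 2"

```text
time_s: 16.75
eef_pos: [0.4784, -0.1798, 0.0714]
ee_rot: [0.001, 0.805, -0.593, -0.001]
wrist_force: [-3.4, -5.7, -1.6]
gripper_width: 0.0077
```

```bash
python3 -c "
from h import *
c=cap('wrist'); save(c['image'],'w8'); pickle.dump(c,open('w8.pkl','wb'))
go([.4662,-.1838,.042],yawR(197.2))"
```

```text
t 16.8 pos [ 0.4788 -0.1797  0.072 ] w 7.9 F [-4.4 -4.5  1.3] turn [0.13 0.01 0.02] shift [ 0.2 13.2 30. ]
```

View pics/w8.png

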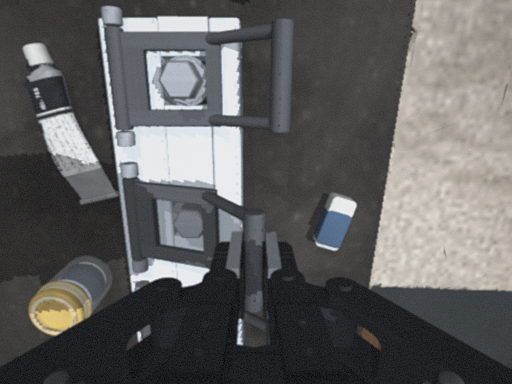

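Emit:
carry_out:
  motion: "0 0 0 0 -3.5 -4.2 2;0 0 0 0 -7.1 -8.3 2;0 0 0 0 -10.4 -11.5 2;0 0 0 0 -15 -15.6 2;0 0 0 0 -18.8 -18.5 2;0 0 0 0 -22.6 -21.1 2;0 0 0 0 -26.6 -23.5 2;0 0 0 0 -30.6 -25.7 2"

```text
time_s: 17.47
eef_pos: [0.5046, -0.1718, 0.0981]
ee_rot: [0.003, 0.805, -0.593, -0.003]
wrist_force: [-18.9, -5.1, 24.3]
gripper_width: 0.0076
```

Emit:
carry_out:
  motion: "0 0 0 0 0 0 2;0 0 0 0 0 0 2;0 0 0 0 0 0 2;0 0 0 0 0 0 2;0 0 0 0 0 0 2;0 0 0 0 0 0 2;0 0 0 0 0 0 2;0 0 0 0 0 0 2"

```text
time_s: 18.13
eef_pos: [0.5056, -0.1715, 0.0987]
ee_rot: [0.002, 0.805, -0.593, -0.002]
wrist_force: [-16.4, -5.3, 22.5]
gripper_width: 0.0076
```

```bash
python3 -c "
from h import *
c=cap('wrist'); save(c['image'],'w9'); pickle.dump(c,open('w9.pkl','wb'))
go([.4665,-.1837,.0445],yawR(197.2))
t=cap('scene'); crop(t,170,110,310,240,5,'sc9')
t=cap('top');crop(t,120,130,290,250,4,'top9')"
```

```text
t 18.18 pos [ 0.5056 -0.1715  0.0987] w 7.6 F [-16.2  -4.1  22.4] turn [0.32 0.   0.02] shift [ 0.1 40.6 54.5]
```

View pics/w9.png

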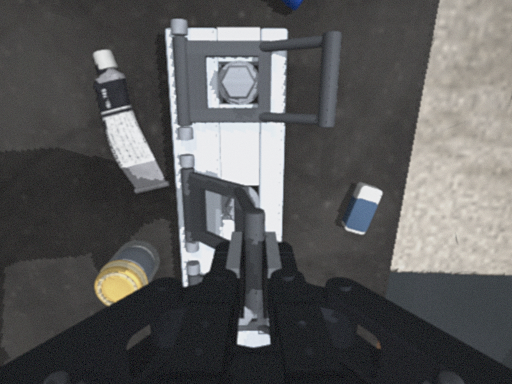

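View pics/sc9.png

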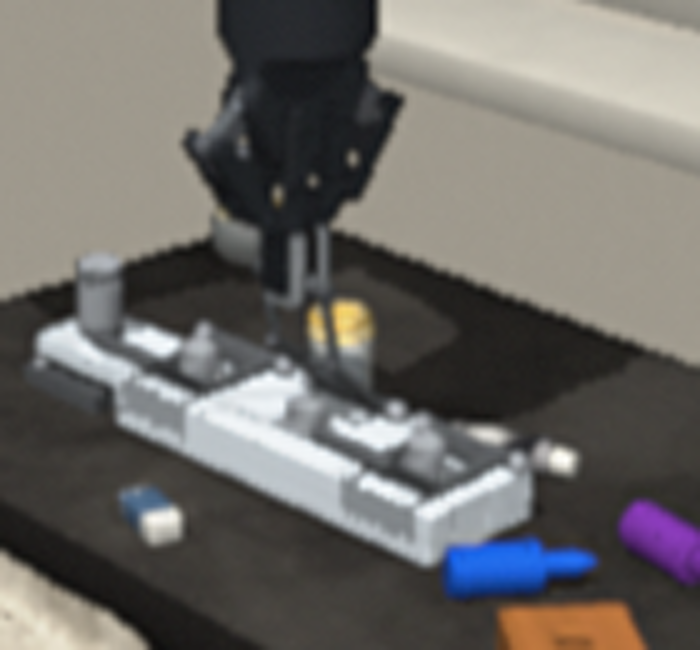

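View pics/top9.png

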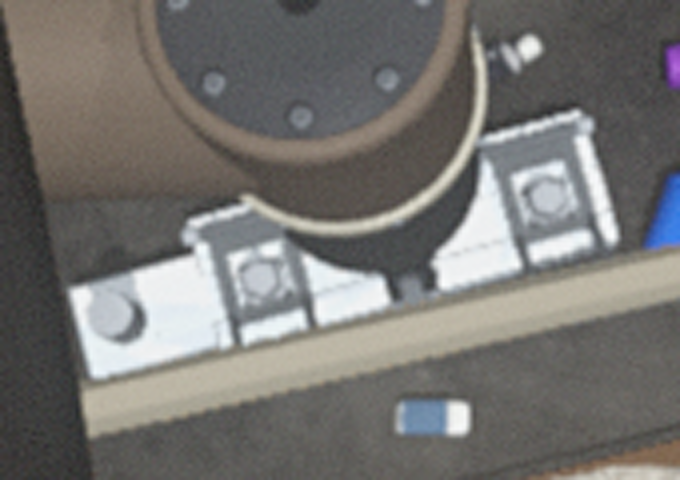

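Emit:
carry_out:
  motion: "0 0 0 0 0.3 -0.5 2;0 0 0 0 0.6 -1 2;0 0 0 0 0.9 -1.5 2;0 0 0 0 1 -1.8 2;0 0 0 0 1 -1.8 2;0 0 0 0 1 -1.8 2;0 0 0 0 1 -1.8 2;0 0 0 0 1 -1.8 2"

```text
time_s: 18.95
eef_pos: [0.5062, -0.1713, 0.0994]
ee_rot: [0.001, 0.805, -0.593, -0.001]
wrist_force: [-7.0, -4.7, 6.9]
gripper_width: 0.0075
```

```bash
python3 -c "
from h import *
c=cap('wrist'); save(c['image'],'w10'); crop(c,150,130,330,250,4,'w10c')
go([.4665,-.1837,.0445],yawR(197.2))
for u,v in [(190,205),(215,175),(240,190),(254,225)]: print(dep(c,u,v))"
```

```text
t 19.0 pos [ 0.5062 -0.1712  0.0994] w 7.5 F [-6.1 -5.2  6.7] turn [0.18 0.01 0.01] shift [ 0.2 41.5 55. ]
[ 0.54748262 -0.15947061  0.03800229]
[ 0.53716191 -0.18223813  0.02914968]
[ 0.52012064 -0.19136921  0.0770764 ]
[ 0.51181939 -0.18945797  0.11505814]
```

View pics/w10c.png

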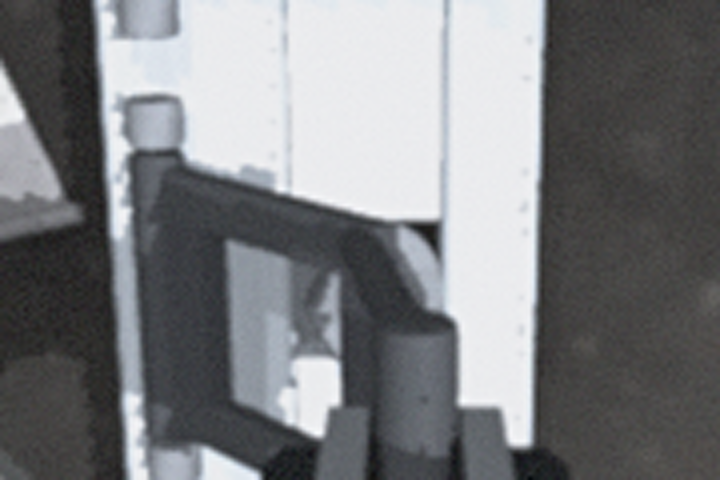

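```bash
python3 -c "
from h import *
print(r.close_job())"
```

```text
the job is handed in; nothing more can be done
None
```

The job is handed in, with the middle bolt's cap held open in the fingers at about 44 degrees. The run took about 19 s of the 62 s allowed, and no verdict is reported.

- **Pin:** It went into the rail's hole without noticeable force. The pictures afterwards show it upright, with its shoulder on the tongue.
- **Bolts:** The left one held at 46.3 mm above the bench under 25 N, so it is tight. The middle one sank to 41 mm, which is 6 mm down at its stop, so it is the loose one. I did not tap the right bolt.
- **Cap:** I pinched the middle cap's bar and swung it along its arc. At the last check the bar centre stood about 110 mm above the bench. The fingers read 7.5 mm on the 10 mm bar; on the 24 mm pin head they had read 22.6 mm, so they read low. The other two caps looked shut.

**Disagreements in the checks:**
- Two-view heights were up to 3.6 mm off the stated values: 61.6 mm against 58 mm for the bar, 43.9 mm against 47 mm for the left bolt. Depth readings agreed with the text to within 0.2 mm for the pin and the bar.
- After the lift the wrist showed about 28 N of strain, so I eased the hand outward, which brought it down to about 10 N.
- The blue and purple look-alikes stood upright in the first picture but lay on their sides by 1.5 s. The gripper had not come near them.

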